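# Hook the egg basket out of the deep cooker

### The job

The egg basket hangs deep in the narrow steel egg cooker, too deep for fingers: take the red-handled lifting hook from its stand, feel for the basket's handle with it, lift the basket out and set it down gently, upright, on the middle of the cork mat. Then unhook and hang the hook back on its stand. Work gently - do not force the hook down on the basket or the cooker, do not touch the basket with the gripper, and do not disturb the mill, canister, jar or mug.

Things in the scene. Friction and masses are not known exactly. Their poses are not given: they have to be found in the camera images.
- cooker: Fixed upright steel box, open on top, 150 mm tall; inside 96 mm (its x) by 62 mm (its y), walls 5 mm, outside 112 x 78 mm at the rim. Origin at the centre of its underside. Two ledges along the inner x walls, 10 mm wide, tops 52 mm up, carry the basket's rim.
- basket: Loose open metal basket, two eggs fixed in it, about 0.2 kg. Origin at the centre of its underside, x along its long side. Body 66 (x) x 48 (y) mm, flat rim 88 x 56 mm, 35 mm above the origin. It starts hanging in the cooker by its rim, underside 20 mm above the work surface, heading as the cooker's, 3 to 4 mm play all round. All inside the rim is below the rim's top.
- basket_rim (a point): Centre of the basket's mouth, 35 mm above its underside; axes as the basket's. A thin bail handle of 5 mm wire is hinged here about the basket's y axis, at y = +-25.5 mm. Its crossbar spans y, centre line 38 to 41 mm from the hinge, peaked in the middle. Lying over, the bar is about 23 mm off the middle, its underside 29 to 31 mm above the rim.
- bail_hinge (a point): The bail's hinge axis (same point and axes as basket_rim). The bail swings freely, but only 0.6 rad either way from upright, to a hard stop; left alone it lies on the stop to the +x or the -x side. Which side varies and is not reported: feel or look. Pressed down there it does not give; pushed sideways it swings up with almost no force.
- hook_rod: Loose upright lifting hook, 0.12 kg, 163 mm long; origin at its lowest point on the rod's axis, z up. 8 mm shank; at the bottom two arms along +x and -x, 6 mm round, tops 6 mm up; upturned tips 16 mm off the axis reach 15 mm up (9 mm clear gap tip to shank). Collar 24 mm across at 108 to 113 mm; red square handle 16 x 16 mm at 113 to 163 mm. Hangs in the fork by the collar.
- rod_grip (a point): Centre of the red handle, 138 mm above the hook's lowest point, 25 mm above the collar's top; axes as the hook's (arms along x, handle faces across x and y). Its yaw can differ a little from the stand's.
- stand: Fixed stand on a 110 x 80 mm foot; origin under the seat, on the work surface. Its fork, 117 to 125 mm high, is open toward its -x, 14 mm gap, post 58 mm behind the seat (+x), nothing higher but two 4 mm bumps 17.5 mm in front of the seat that keep the collar in: raise the hook 8 mm or more, slide it out 50 mm toward -x; bring it back the same way.
- stand_seat (a point): Seat of the fork, 125 mm above the surface, where the centre of the collar's underside rests (the hook's lowest point is then 17 mm above the surface).
- mat: Fixed round cork mat, 130 mm across, 8 mm thick; origin at the centre of its underside.
- mill: Loose pepper mill, black top, 43 mm across, 132 mm tall, origin at the underside; leave alone.
- canister: Loose green canister with a wooden lid, 70 mm across, 85 mm tall, origin at the underside; leave alone.
- jar: Loose spice jar with a red cap, 45 mm across, 106 mm tall, origin at the underside; leave alone.
- mug: Loose white mug, 78 mm across without the handle, 97 mm tall, origin at the underside; leave alone.
Mind the look-alikes: they are no part of the job. What is shaped like the stand but blue or orange is not meant.

How it is judged:
On the way, in this order (a step that is already met when the one before it is completed fails the run):
1. the basket hangs on the hook, wholly above the cooker's rim (height (world z) of basket above 0.15 m and contact force between hook_rod and basket above 0.5 N), for 0.2 s.
2. the basket stands on the mat and the hook is off it (horizontal distance between basket and mat below 0.03 m and height (world z) of basket below 0.012 m and angle between basket's own z axis and vertical below 0.1 rad and contact force between hook_rod and basket below 0.05 N and linear speed of basket below 0.02 m/s), for 0.2 s.
At the end, for the whole second after the job is handed in: The basket stands upright (within 0.1 rad) and still on the mat, its centre within 30 mm of the mat's; the hook hangs at rest in the fork, upright (within 0.1 rad), its axis within 15 mm of the seat and its collar down on the fork (horizontal distance between basket and mat below 0.03 m and height (world z) of basket between 0.004 and 0.012 m and angle between each of basket, hook_rod's own z axis and vertical below 0.1 rad and linear speed of basket below 0.02 m/s and z of hook_rod in the frame of stand_seat between -0.112 and -0.104 m and horizontal distance between hook_rod and stand_seat below 0.015 m and linear speed of hook_rod below 0.03 m/s); the robot touches nothing.
It fails at once if the hook presses or pulls on the basket or its handle with more than 25 N (contact force between hook_rod and basket above 25 N).
It fails at once if the hook presses on the cooker with more than 25 N, or the basket with more than 30 N (contact force between hook_rod and cooker above 25 N or contact force between basket and cooker above 30 N).
It fails at once if the basket lands or is pressed on the mat harder than 25 N (contact force between basket and mat above 25 N).
It fails at once if the gripper or arm touches the basket (contact force between any of the fingers, the arm and basket above 0.5 N).
It fails at once if a bystander is moved by more than 20 mm (distance of any of mill, canister, jar, mug from where it was at the start of the episode above 0.02 m).
It also fails if it takes over 72 s, if anything falls off the work surface, if the arm or the gripper's body presses on something with over 40 N, if the wrist force passes 120 N, or if a joint passes its speed limit or range.

### The arm

A 6-joint arm with a two-finger parallel gripper is mounted at the origin on the work surface; the furniture and walls round the work are solid. World frame = base frame: x ahead of the robot, y to its left, z up, the work surface at z = 0. Lengths are in m, angles in rad, forces in N, time in s.
With the tool pointing down it reaches from about 0.35 to 0.975 m from the base axis. Payload 4.9 kg.
Tool frame: the origin (TCP) lies midway between the tips of the shut fingers; the grasp point (between the pads) lies hold_point_z behind it (hold_point_z is the distance from the TCP to the grasp point, in m); z points along the fingers, y is the line along which they close (so a half turn about z gives the same grasp; the last joint's range is limited). The gripper opens to 85 mm and grips with 20 to 120 N. Pads are 22 mm wide; open, the fingers measure 114 mm over their backs; the gripper's body (76 mm by 85 mm) begins 54 mm behind the grasp point. The pads swing forward as they close: fully open they stand 13 mm farther back than shut.
Start: joints at [1.115, 0.053, 1.613, -0, 1.476, -0.119], TCP at [0.207, 0.59, 0.231] pointing down, gripper open.
Joint ranges: [-3.01, 3.01], [-1.01, 2.22], [0.06, 2.58], [-1.02, 4.17], [0.09, 2.62], [-3.14, 3.14]. Speed limits (rad/s): [2.57, 2.57, 3.14, 3.14, 3.14, 3.14].

### API

Orientations are given as a unit quaternion [w, x, y, z].
In Python, from workcell import read_state, get_image, job_done, hold_point_z gives the robot as it stands.
- The arm moves only by the shell command python3 -m inch 'ROWS'. ROWS is JSON, a list that holds one entry, the list of rows, each a list of 5 numbers: the finger opening in cm, from 0 to 8.54, then the shift along the tool's x, y, z in cm, then the turn about the tool's z in rad. A call has 1 to 12 rows; each row is the pose to reach, as a shift and turn from the pose commanded when the call began, along the tool's axes at that moment; what a row does not reach only later rows make up. A row lasts 1/12 s, in which the tool goes at most 41.7 mm and 7.16 degrees, less where a joint would pass 70% of its speed; a pose out of reach is approached as far as the arm can. A call with a gripper value outside its range is refused whole. The fingers move at their own pace and stop on an object; the grip force is fixed at half the most. Time passes only in rows, so rows that repeat a pose let the fingers close. It gives the time, the measured TCP pose, the force, the opening and the grip force at its end, in the units of the state.
- read_state(): the state, without advancing time (a new reading comes with each control period).
- get_image(name): name is "side" or "top"; returns a dict with "img" (420x560x3 uint8, blue, green, red), "depth" (420x560 float32, m along the optical axis (not along the pixel's ray), 0 where there is no reading), "camera_matrix" (3x3 intrinsics, pixels), "R" (3x3) and "t" (3): a world point X has camera coordinates R X + t. Camera axes: x right, y down, z forward; pixel columns grow to the right and rows downward; lengths in m; the calibration is good to about 2 mm. A picture is of the moment at which its call begins.
- job_done(): hands the job in; it is judged then, once.
The state is a dict: "t": time; "qpos": joint angles; "qd": joint speeds; "tau": joint torques, N m; "tool_pos": TCP position; "orientation": TCP orientation; "ft_force": force on the tool from outside, world axes, zero at the start; "ft_torque": the same for the moment, N m; "gripper_width": opening from 0.0 (shut) to 1.0 (fully open); "grasp_force": force on a finger pad.
Only numpy, scipy, OpenCV 4.12 (cv2) and the standard library are available. Lean on these libraries where they do the work, as an engineer would, in place of code of your own. Each camera call takes 0.05 s, during which the arm holds its last target. There are 200 camera calls.

## Working session

There is one attempt and no reset: what is moved stays moved. The work goes in short steps, Python scripts to look and compute and a shell command to move; the robot and the scene stay as the last step left them, time stands still between calls to the robot, and variables do not carry over. Pictures are saved under pics/ and viewed, at most 10 in all, crops included, and the job is handed in when it is done.

```bash
mkdir -p pics; ls
python3 - <<'E'
from workcell import *
import cv2,numpy as np
print(hold_point_z, read_state())
for n in("side","top"):
    d=get_image(n); cv2.imwrite(f"pics/{n}0.png",d["img"]); np.savez(f"pics/{n}0.npz",**d); print(n,d["camera_matrix"],d["R"],d["t"])
E
```

```text
pics
0.0187 {'t': 0.0, 'qpos': array([ 1.11499170e+00,  5.33340130e-02,  1.61428304e+00, -4.42228443e-06,
        1.47602899e+00, -1.19021938e-01]), 'qd': array([ 0.00019588, -0.00153907,  0.00068839, -0.00066428,  0.0020971 ,
       -0.00068675]), 'tau': array([ 1.44610326e-04, -3.93690634e+01, -3.70167124e+01, -1.29260175e-04,
        7.43972138e-03, -1.11121028e-05]), 'tool_pos': array([0.2062687 , 0.58931799, 0.23008375]), 'orientation': array([-2.88929025e-04,  1.67596369e-01,  9.85855163e-01, -9.85203840e-04]), 'ft_force': array([ 1.07213363, -0.33726774,  0.4258641 ]), 'ft_torque': array([ 0.00761797, -0.00840803, -0.00160042]), 'grasp_force': 0.0, 'gripper_width': 0.9965444589570551}
side [[500.30341145   0.         276.59034245]
 [  0.         500.30341145 207.32908019]
 [  0.           0.           1.        ]] [[-0.97964715 -0.20071887 -0.00184234]
 [-0.12856723  0.63449285 -0.76216094]
 [ 0.15414903 -0.74641193 -0.64738498]] [0.45502624 0.08410517 1.52797861]
top [[433.65726124   0.         280.2829711 ]
 [  0.         433.65726124 210.06980116]
 [  0.           0.           1.        ]] [[ 0.0216916  -0.99933353  0.02935939]
 [-0.99345084 -0.02484047 -0.11152746]
 [ 0.11218243 -0.0267479  -0.99332757]] [0.06416749 0.48254128 1.16225361]
```

View pics/top0.png

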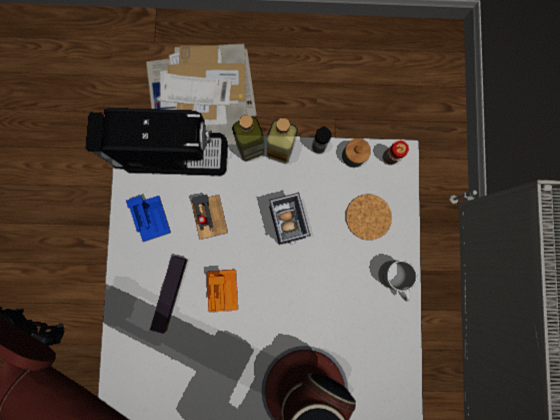

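View pics/side0.png

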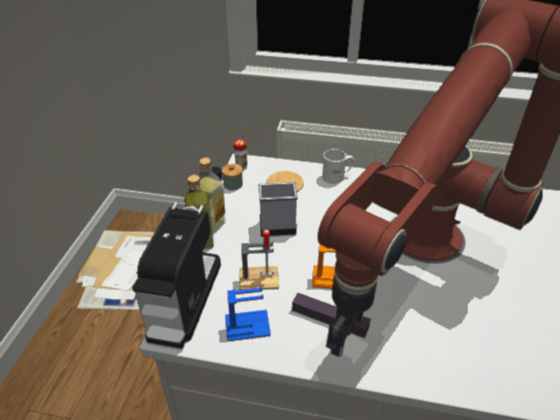

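The top view shows the wooden stand with the red hook at about (203,215), the cooker at (290,218), the mat at (369,217) and the mug at (400,275). The side view shows the red handle at (266,240). Next I'll zoom in and measure.

```bash
cat > h.py <<'E'
import numpy as np,cv2
def world(d):
    K,R,t=d["camera_matrix"],d["R"],d["t"]; z=d["depth"]
    v,u=np.mgrid[:z.shape[0],:z.shape[1]]
    c=np.stack([(u-K[0,2])/K[0,0]*z,(v-K[1,2])/K[1,1]*z,z],-1)
    return (c-t)@R
def rect(P):
    (c,s,a)=cv2.minAreaRect((P[:,:2]*1000).astype(np.float32)); return np.round(c,1),np.round(s,1),round(a,1)
E
python3 - <<'E'
import numpy as np,cv2
from h import *
T=dict(np.load("pics/top0.npz")); S=dict(np.load("pics/side0.npz"))
W=world(T); 
def sel(W,d,u0,u1,v0,v1,z0,z1):
    w=W[v0:v1,u0:u1]; m=(w[...,2]>z0)&(w[...,2]<z1)&(d["depth"][v0:v1,u0:u1]>0); return w[m],d["img"][v0:v1,u0:u1][m]
P,_=sel(W,T,255,325,180,255,.14,.16); print("cooker rim",len(P),P[:,2].mean(),rect(P))
P,_=sel(W,T,340,400,190,245,.003,.015); print("mat",len(P),P.mean(0),rect(P))
P,_=sel(W,T,185,235,185,245,.105,.135); print("fork",len(P),P[:,2].mean(),rect(P))
P,_=sel(W,T,185,235,185,245,.150,.20); print("handle",len(P),P.mean(0),rect(P))
P,_=sel(W,T,185,235,185,245,.006,.03); print("foot",len(P),P[:,2].mean(),rect(P))
WS=world(S)
P,_=sel(WS,S,240,305,180,240,.14,.16); print("S cooker",len(P),rect(P))
P,c=sel(WS,S,235,290,225,295,.13,.19);print("S handle",len(P),P.mean(0),rect(P))
P,c=sel(WS,S,235,290,225,295,.118,.13);print("S fork",len(P),P.mean(0),rect(P))
P,_=sel(WS,S,260,310,165,195,.003,.015); print("S mat",len(P),P.mean(0),rect(P))
a=cv2.resize(T["img"][180:250,260:325],None,fx=6,fy=6,interpolation=cv2.INTER_CUBIC)
b=cv2.resize(T["img"][185:245,185:235],None,fx=7,fy=7,interpolation=cv2.INTER_CUBIC)
o=np.zeros((420,390+350,3),np.uint8);o[:420,:390]=a;o[:420,390:]=b
cv2.imwrite("pics/crop1.png",o)
w=W[195:245:3,270:310:3,2]*1000; print(w.astype(int))
E
```

```text
cooker rim 428 0.14877907918178024 (array([448.9,  55.7]), array([111. ,  76.5]), 15.9)
mat 1713 [ 0.46986553 -0.17211031  0.00771544] (array([ 470.8, -175.5]), array([152.4, 167.4]), 1.3)
fork 311 0.12491485149561592 (array([459.9, 270.9]), array([84.7, 40.1]), 16.6)
handle 57 [0.43576997 0.26382548 0.1754192 ] (array([436.5, 265.2]), array([16.1, 15.3]), 11.2)
foot 743 0.009952800315203089 (array([476.1, 275. ]), array([146.8,  84.3]), 12.1)
S cooker 310 (array([427.3, 140.6]), array([110.5, 255.8]), 15.6)
S handle 110 [0.43633867 0.27341466 0.15778803] (array([431.1, 269.1]), array([27.3, 22.3]), 5.0)
S fork 370 [0.4597777  0.3208353  0.12296721] (array([449. , 344.7]), array([ 85.8, 180.7]), 9.6)
S mat 377 [ 0.46936957 -0.18907403  0.00651323] (array([ 464.8, -187.6]), array([147. , 157.4]), 10.4)
[[  0  -4   0   0  -4   0 146 150 147 151  -2   0  -1   0]
 [  1  -4   1 150 153 148 143 132 116 144 148   0   0  -6]
 [147 150 146 129 114  97  83  67  50 117 149   0   3  -2]
 [149 102  83  69  54  52  57  58  53  99 148   1  -1  -1]
 [ 39 150  52  60  54  51  57  54  53  79 148   1  -1   2]
 [ 24 151  56  55  55  44  91  89  83  59 138 147   0  -3]
 [ -4 151  53  85  91  54  54  49  52  33 115 148  -2  -3]
 [ -1 142  80  45  48  55  55  49  30  67 100 151   0  -1]
 [ -3  32 149  20  41  47  49  42  19  59  71 150  -2  -6]
 [ -2  15 147  55  24  21  47  44  43  54  57 133 150   0]
 [ -2   0 147  53  20  48  56  54  49  51  28 109 148   1]
 [  3   2  84 149  43  52  54  52  49  23  51  92 150  -2]
 [  0   0  32 151  20  46  47  46  52  56  53  69 142  -1]
 [  1  -3  10 147  60  56  57  54  53  56  55  52 147 149]
 [  1   0   0 150  53  54  56  54 149 151 147 149   4   0]
 [  0   1  -3  75 148 148 148 148  35  17   1  -2   0  -2]
 [  0   0   0  31  44  29   1  19  23  -3   0   0   0   5]]
```

View pics/crop1.png

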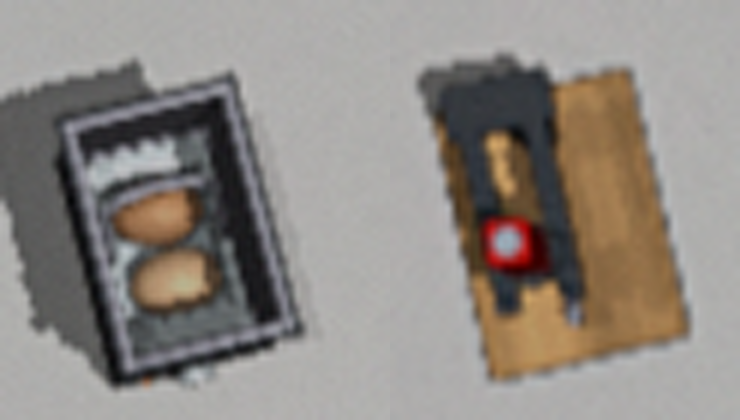

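Run:
```python
import numpy as np,cv2
from h import *
T=dict(np.load("pics/top0.npz")); S=dict(np.load("pics/side0.npz"))
W=world(T); WS=world(S); c=np.array([448.9,55.7])/1000;a=np.radians(15.9);X=np.array([np.cos(a),np.sin(a)]);Y=np.array([-X[1],X[0]])
def bail(W,d):
    q=W[...,:2]-c; x=q@X;y=q@Y;z=W[...,2]
    m=(abs(x)<.043)&(abs(y)<.026)&(z>.068)&(z<.12)&(d["depth"]>0)
    o=np.c_[x[m],y[m],z[m]]*1000; print(len(o));print(np.round(o[np.argsort(-o[:,2])][:40],0).astype(int).tolist())
bail(W,T);bail(WS,S)
hsv=cv2.cvtColor(T["img"],cv2.COLOR_BGR2HSV); h,s,v=cv2.split(hsv)
B=np.zeros(h.shape,bool);B[185:245,185:235]=1
wood=B&(h>8)&(h<25)&(s>70)&(W[...,2]>0)&(W[...,2]<.02); P=W[wood]; print("foot",len(P),P[:,2].mean(),rect(P))
print(rect(P[(P[:,2]>.003)]))
fork=B&(W[...,2]>.115)&(W[...,2]<.135)&(s<90);n,l=cv2.connectedComponents(fork.astype(np.uint8));k=np.bincount(l[fork]).argmax();P=W[l==k];print("fork",len(P),rect(P),P[:,2].mean())
print("fork pca",np.degrees(np.arctan2(*np.linalg.svd(P[:,:2]-P[:,:2].mean(0),full_matrices=False)[2][0][::-1])))
m=WS[...,2]; hs=cv2.cvtColor(S["img"],cv2.COLOR_BGR2HSV)
red=((hs[...,0]<8)|(hs[...,0]>172))&(hs[...,1]>120); R=np.zeros_like(red);R[225:255,255:280]=1
P=WS[red&R&(S["depth"]>0)];print("S handle",len(P),P.mean(0),P[:,2].min(),P[:,2].max()); 
P=P[P[:,2]>.173];print(rect(P),P.mean(0))
```

```text
51
[[23, 8, 92], [25, -5, 92], [21, 12, 91], [23, -2, 91], [22, 6, 91], [25, 5, 90], [22, -7, 90], [26, -3, 90], [22, -5, 90], [22, -16, 90], [24, -8, 90], [23, -13, 89], [24, 0, 89], [24, -11, 89], [21, -13, 89], [22, 3, 88], [17, -25, 88], [24, 11, 88], [24, 2, 88], [25, 13, 88], [20, 17, 88], [26, 7, 87], [19, 23, 87], [22, -18, 87], [23, 16, 87], [21, -10, 86], [20, -15, 86], [27, -1, 86], [19, -18, 86], [20, 25, 86], [22, 22, 86], [24, 19, 86], [21, 19, 85], [19, 20, 85], [17, 23, 85], [22, 14, 85], [19, -20, 85], [15, -25, 84], [22, -21, 84], [18, 26, 82]]
9
[[-20, -23, 120], [-23, -25, 119], [-32, -26, 117], [16, -25, 113], [43, -26, 111], [28, -25, 110], [-5, -24, 105], [34, -25, 103], [-42, -25, 102]]
foot 759 0.009434630913545766 (array([460., 272.]), array([109.4,  79. ]), 15.1)
(array([459.4, 271.9]), array([108.1,  79. ]), 15.1)
fork 277 (array([460. , 272.8]), array([84.5, 39.8]), 13.8) 0.12501613748714419
fork pca -160.7926734522025
S handle 93 [0.44191935 0.24845812 0.1377603 ] 0.004922527177745478 0.1816850289969671
(array([437.9, 269.5]), array([12.9, 14.8]), 13.1) [0.43654992 0.27207395 0.17739834]
```

The bail lies on the +x side (bar at x≈23 mm, top at z≈90 mm). The hook handle is at about (0.437, 0.267), stand yaw about 15°. Moving above the handle.

```bash
python3 -m inch '[[[8.5,-3.2,-2.3,0,-0.06],[8.5,-6.5,-4.6,0,-0.12],[8.5,-9.7,-6.9,0,-0.18],[8.5,-13,-9.2,0,-0.24],[8.5,-16.2,-11.5,0,-0.3],[8.5,-19.4,-13.8,0,-0.36],[8.5,-22.7,-16.1,0,-0.42],[8.5,-26,-18.4,0,-0.48],[8.5,-29.2,-20.7,0,-0.54],[8.5,-32.4,-22.9,0,-0.58],[8.5,-32.4,-22.9,0,-0.58],[8.5,-32.4,-22.9,0,-0.58]]]'
python3 - <<'E'
from workcell import *
import cv2,numpy as np
print(read_state()['tool_pos'],read_state()['orientation'])
d=get_image("side"); c=cv2.resize(d["img"][200:300,210:310],None,fx=5.5,fy=5.5,interpolation=cv2.INTER_CUBIC); cv2.imwrite("pics/c2.png",c)
E
```

```text
t: 1.1
tool_pos: [0.4373, 0.2651, 0.2308]
orientation: [-0.0, -0.119, 0.993, 0.0]
ft_force: [0.3, 0.4, -0.2]
gripper_width: 0.993
grasp_force: 0.0
[0.4373179  0.26508586 0.23082354] [-4.81986879e-04 -1.19118472e-01  9.92879931e-01  1.15318939e-05]
```

View pics/c2.png

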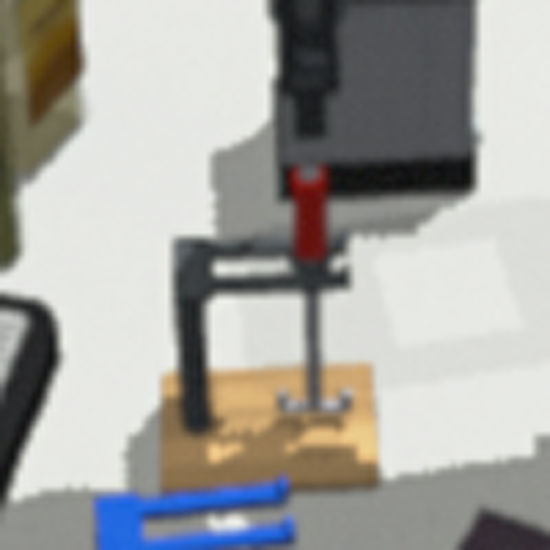

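The gripper sits over the red handle at crop (310,180), and the hook arms run along the fork. Descending and gripping.

```bash
python3 -m inch '[[[8.5,0,0,3,0],[8.5,0,0,6,0],[8.5,0,0,8,0],[8.5,0,0,9.1,0],[8.5,0,0,9.1,0],[5,0,0,9.1,0],[3,0,0,9.1,0],[1,0,0,9.1,0],[1,0,0,9.1,0],[1,0,0,9.1,0],[1,0,0,9.1,0],[1,0,0,9.1,0]]]'
python3 -m inch '[[[1,0,0,0,0],[1,0,0,0,0],[1,0,0,0,0]]]'; python3 -m inch '[[[1,0,0,-0.5,0],[1,0,0,-1.0,0],[1,0,0,-1.4,0],[1,0,0,-1.4,0]]]'
```

```text
t: 2.15
tool_pos: [0.4372, 0.2668, 0.1413]
orientation: [0.001, -0.121, 0.993, 0.0]
ft_force: [-0.2, 0.3, 3.8]
gripper_width: 0.175
grasp_force: 58.4
t: 2.4
tool_pos: [0.4372, 0.2668, 0.1413]
orientation: [0.001, -0.121, 0.993, 0.0]
ft_force: [-1.4, -1.4, 6.2]
gripper_width: 0.18
grasp_force: 58.6
t: 2.73
tool_pos: [0.437, 0.2668, 0.1551]
orientation: [0.001, -0.121, 0.993, 0.0]
ft_force: [0.5, 0.0, -1.1]
gripper_width: 0.175
grasp_force: 58.4
```

```bash
python3 -m inch '[[[1,1,0,0,0],[1,2,0,0,0],[1,3,0,0,0],[1,4,0,0,0],[1,5,0,0,0],[1,6.5,0,0,0],[1,6.5,0,-3,0],[1,6.5,0,-6,0],[1,6.5,0,-9,0],[1,6.5,0,-12,0],[1,6.5,0,-15,0],[1,6.5,0,-15,0]]]'
python3 - <<'E'
from workcell import *
from scipy.spatial.transform import Rotation as Ro
import cv2,numpy as np
s=read_state();p=s['tool_pos'];q=s['orientation'];R=Ro.from_quat([*q[1:],q[0]]).as_matrix()
print(p, s['ft_force'],R.T@(np.array([.449,.0557,p[2]])-p)*100, np.degrees(np.arctan2(R[1,1],R[0,1])))
d=get_image("side"); cv2.imwrite("pics/s3.png",d["img"]);
c=cv2.resize(d["img"][150:300,190:340],None,fx=4,fy=4,interpolation=cv2.INTER_CUBIC); cv2.imwrite("pics/c3.png",c)
E
```

```text
t: 3.73
tool_pos: [0.3748, 0.2518, 0.3114]
orientation: [0.005, -0.121, 0.993, 0.002]
ft_force: [0.5, 1.2, -0.4]
gripper_width: 0.179
grasp_force: 58.6
[0.37480439 0.25180623 0.31142904] [ 0.53158771  1.24332723 -0.36516774] [-2.47310820e+00 -2.08209002e+01 -1.66214843e-02] 103.95088800040068
```

View pics/c3.png

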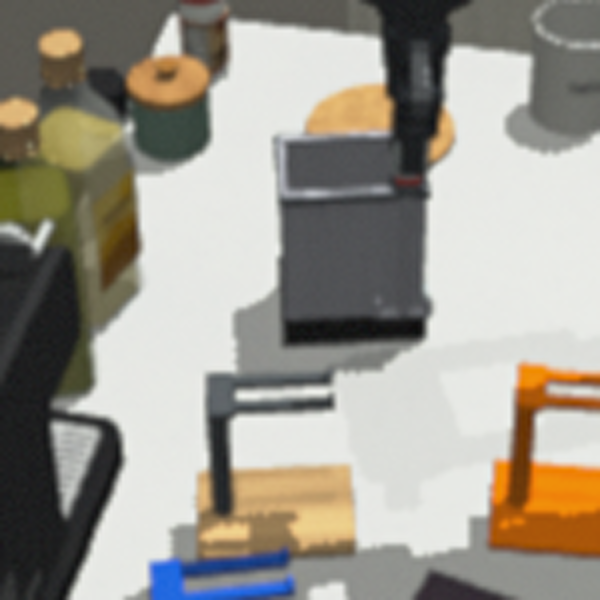

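The side crop shows the hook in the gripper, collar at (408,183) and arms at about (395,305), in front of the cooker. Measuring the shank, then moving above the cooker.

```bash
python3 - <<'E'
from workcell import *
import numpy as np
from h import *
d=get_image("side");W=world(d);p=read_state()['tool_pos']
q=W-p
m=(abs(q[...,0])<.03)&(abs(q[...,1])<.03)&(d["depth"]>0)
for a,b in((-.135,-.105),(-.1,-.06),(-.06,-.03),(-.03,0)):
    k=m&(q[...,2]>a)&(q[...,2]<b);P=q[k]*1000
    if len(P):print(a,len(P),P.mean(0).round(1),P.min(0).round(1),P.max(0).round(1),np.median(P,0).round(1))
E
python3 -m inch '[[[1,-0.3,-3,0,-0.01],[1,-0.6,-6,0,-0.02],[1,-1,-9.5,0,-0.033],[1,-1.5,-13,0,-0.033],[1,-2,-16.5,0,-0.033],[1,-2.4,-19.5,0,-0.033],[1,-2.5,-20.8,0,-0.033],[1,-2.5,-20.8,0,-0.033],[1,-2.5,-20.8,0,-0.033]]]'
python3 - <<'E'
from workcell import *
import cv2,numpy as np
from h import *
s=read_state();print(s['tool_pos'],s['orientation'])
a=get_image("side");b=get_image("top")
for d in(a,b):
    W=world(d);P=W[(np.hypot(W[...,0]-.449,W[...,1]-.0557)<.024)&(W[...,2]>.17)&(W[...,2]<.27)&(d["depth"]>0)]
    print(len(P)); print(np.round(P[np.argsort(P[:,2])]*1000)[::max(1,len(P)//12)].tolist())
o=np.zeros((560,780,3),np.uint8)
o[:,:400]=cv2.resize(a["img"][140:280,220:320],(400,560),interpolation=cv2.INTER_CUBIC)
o[:,400:]=cv2.resize(b["img"][150:260,250:325],(380,560),interpolation=cv2.INTER_CUBIC)
cv2.imwrite("pics/c4.png",o)
E
```

```text
-0.135 54 [   1.4    3.8 -114.5] [ -16.3   -7.1 -125.2] [  19.2   10.9 -105. ] [   1.4    4.  -115.7]
-0.1 36 [  1.7   4.4 -80.5] [ -1.2   1.6 -99.8] [  4.6   7.  -60.6] [  1.6   4.6 -79.1]
-0.06 32 [  1.6   3.9 -45.3] [ -2.5   0.3 -59.3] [  5.4   8.2 -32.2] [  1.9   3.2 -44.7]
-0.03 52 [  0.7   7.9 -14.1] [ -9.8  -0.3 -29.5] [13.3 16.5 -1.2] [  0.1   7.8 -11. ]
t: 4.58
tool_pos: [0.4468, 0.0549, 0.3018]
orientation: [-0.002, -0.137, 0.991, 0.001]
ft_force: [0.3, -0.0, -0.8]
gripper_width: 0.176
grasp_force: 59.0
[0.44678821 0.05487046 0.30180267] [-2.08231919e-03 -1.36828353e-01  9.90592380e-01  6.33870880e-04]
93
[[446.0, 55.0, 176.0], [440.0, 57.0, 179.0], [442.0, 60.0, 181.0], [457.0, 60.0, 182.0], [465.0, 61.0, 186.0], [432.0, 51.0, 190.0], [445.0, 57.0, 196.0], [447.0, 62.0, 210.0], [445.0, 58.0, 222.0], [446.0, 55.0, 233.0], [448.0, 57.0, 245.0], [448.0, 61.0, 254.0], [451.0, 59.0, 262.0], [451.0, 60.0, 269.0]]
4
[[431.0, 53.0, 181.0], [428.0, 49.0, 192.0], [428.0, 52.0, 192.0], [430.0, 52.0, 193.0]]
```

View pics/c4.png

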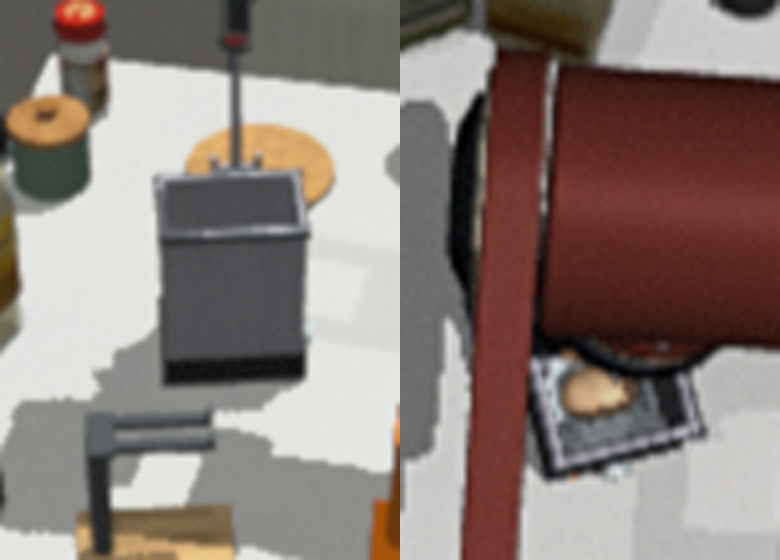

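The hook hangs upright over the cooker: arms just above the rim at crop (235,165), axis about 3 mm to -x of the cooker's centre, which is what I want. Descending.

```bash
python3 -m inch '[[[1,0.1,0,1,0],[1,0.1,0,3,0],[1,0.1,0,5,0],[1,0.1,0,7,0],[1,0.1,0,8,0],[1,0.1,0,8.6,0],[1,0.1,0,8.6,0],[1,0.1,0,8.6,0],[1,0.1,0,8.6,0]]]'
```

```text
t: 5.43
tool_pos: [0.4477, 0.055, 0.2197]
orientation: [0.001, -0.138, 0.99, -0.0]
ft_force: [0.9, -0.4, -0.4]
gripper_width: 0.178
grasp_force: 59.0
```

```bash
python3 -m inch '[[[1,0.2,0,0,0],[1,0.4,0,0.2,0],[1,0.4,0,0.5,0],[1,0.4,0,0.8,0],[1,0.4,0,1.1,0],[1,0.4,0,1.4,0],[1,0.4,0,1.4,0]]]'; python3 -m inch '[[[1,0,0,0.3,0],[1,0,0,0.6,0],[1,0,0,0.6,0]]]' ; python3 -m inch '[[[1,0,0,0.3,0],[1,0,0,0.6,0],[1,0,0,0.6,0]]]';python3 -m inch '[[[1,0,0,0.3,0],[1,0,0,0.7,0],[1,0,0,0.7,0]]]'
```

```text
t: 6.02
tool_pos: [0.4426, 0.0538, 0.2032]
orientation: [-0.001, -0.138, 0.99, 0.0]
ft_force: [-0.3, 0.6, -1.1]
gripper_width: 0.177
grasp_force: 59.0
t: 6.27
tool_pos: [0.4427, 0.0538, 0.1975]
orientation: [-0.001, -0.138, 0.99, 0.0]
ft_force: [0.0, -0.3, -1.7]
gripper_width: 0.179
grasp_force: 59.0
t: 6.52
tool_pos: [0.4427, 0.0538, 0.1915]
orientation: [-0.001, -0.138, 0.99, 0.0]
ft_force: [0.1, 0.5, -1.6]
gripper_width: 0.181
grasp_force: 59.0
t: 6.77
tool_pos: [0.4426, 0.0538, 0.1843]
orientation: [-0.001, -0.138, 0.99, 0.0]
ft_force: [-0.1, -0.6, -1.7]
gripper_width: 0.179
grasp_force: 59.0
```

```bash
python3 -m inch '[[[1,-0.4,0,0,0],[1,-0.8,0,0,0],[1,-1.2,0,0,0],[1,-1.6,0,0,0],[1,-1.6,0,0,0],[1,-1.6,0,0,0]]]'; for i in 1 2; do :; done; python3 -m inch '[[[1,-0.1,0,0,0],[1,-0.2,0,0,0],[1,-0.2,0,0,0]]]'; python3 -m inch '[[[1,-0.1,0,0,0],[1,-0.1,0,0,0]]]'; python3 -m inch '[[[1,-0.1,0,0,0],[1,-0.1,0,0,0]]]'
```

```text
t: 7.27
tool_pos: [0.4588, 0.0582, 0.1854]
orientation: [-0.0, -0.138, 0.99, -0.0]
ft_force: [-0.0, -0.1, -1.9]
gripper_width: 0.18
grasp_force: 59.0
t: 7.52
tool_pos: [0.4605, 0.0587, 0.1853]
orientation: [0.0, -0.138, 0.99, 0.0]
ft_force: [0.5, 0.7, -0.8]
gripper_width: 0.18
grasp_force: 59.0
t: 7.68
tool_pos: [0.4615, 0.059, 0.1854]
orientation: [0.0, -0.138, 0.99, -0.0]
ft_force: [-0.7, -0.0, -0.8]
gripper_width: 0.178
grasp_force: 59.0
t: 7.85
tool_pos: [0.4624, 0.0593, 0.1853]
orientation: [0.0, -0.138, 0.99, -0.0]
ft_force: [0.1, 0.4, -0.9]
gripper_width: 0.182
grasp_force: 59.0
```

```bash
python3 -m inch '[[[1,-0.1,0,0,0],[1,-0.1,0,0,0]]]'; python3 -m inch '[[[1,-0.1,0,0,0],[1,-0.1,0,0,0],[1,-0.1,0,0,0]]]';python3 -m inch '[[[1,-0.1,0,0,0],[1,-0.1,0,0,0],[1,-0.1,0,0,0]]]'
```

```text
t: 8.02
tool_pos: [0.4634, 0.0595, 0.1853]
orientation: [0.0, -0.138, 0.99, -0.0]
ft_force: [0.3, 0.1, -1.0]
gripper_width: 0.179
grasp_force: 59.0
t: 8.27
tool_pos: [0.4643, 0.0598, 0.1853]
orientation: [-0.0, -0.138, 0.99, -0.0]
ft_force: [-0.2, 0.3, -0.9]
gripper_width: 0.178
grasp_force: 59.0
t: 8.52
tool_pos: [0.4653, 0.0601, 0.1853]
orientation: [-0.0, -0.138, 0.99, -0.0]
ft_force: [0.3, 0.1, -1.5]
gripper_width: 0.182
grasp_force: 59.0
```

```bash
python3 -m inch '[[[1,0,0,-0.4,0],[1,0,0,-0.8,0],[1,0,0,-1.3,0],[1,0,0,-1.3,0]]]'; python3 -m inch '[[[1,0.4,0,0,0],[1,0.8,0,0,0],[1,1.2,0,-0.2,0],[1,1.6,0,-0.4,0],[1,2,0,-0.6,0],[1,2.4,0,-0.8,0],[1,2.4,0,-0.8,0],[1,2.4,0,-0.8,0]]]'; python3 -m inch '[[[1,0,0,-0.5,0],[1,0,0,-1,0],[1,0,0,-1.5,0],[1,0,0,-1.5,0],[1,0,0,-1.5,0],[1,0,0,-1.5,0]]]'
```

```text
t: 8.85
tool_pos: [0.4661, 0.06, 0.2]
orientation: [0.001, -0.138, 0.99, -0.0]
ft_force: [0.0, -0.6, -1.8]
gripper_width: 0.173
grasp_force: 59.0
t: 9.52
tool_pos: [0.4422, 0.0535, 0.2067]
orientation: [0.0, -0.138, 0.99, -0.0]
ft_force: [1.0, -0.8, -0.4]
gripper_width: 0.179
grasp_force: 59.0
t: 10.02
tool_pos: [0.442, 0.0535, 0.221]
orientation: [-0.0, -0.138, 0.99, 0.0]
ft_force: [0.3, 0.7, -3.3]
gripper_width: 0.181
grasp_force: 58.7
```

Run:
```python
from workcell import *
import cv2,numpy as np
s=read_state();print(s['tool_pos'],s['ft_force'])
a=get_image("side");b=get_image("top")
o=np.zeros((560,780,3),np.uint8)
o[:,:400]=cv2.resize(a["img"][140:280,220:320],(400,560),interpolation=cv2.INTER_CUBIC)
o[:,400:]=cv2.resize(b["img"][170:250,265:320],(380,560),interpolation=cv2.INTER_CUBIC)
cv2.imwrite("pics/c5.png",o)
```

```text
[0.44201226 0.05353939 0.22098657] [ 0.29435886  0.69594198 -3.28622447]
```

View pics/c5.png

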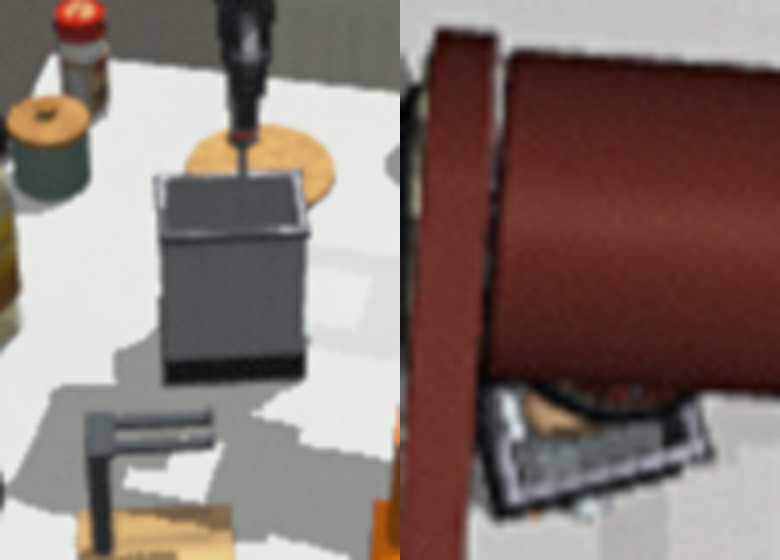

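The wrist force shows about 2 N of extra load and the shank (crop (240,160)) is centred, so the basket hangs on the hook. Lifting on.

```bash
python3 -m inch '[[[1,0.1,0,-0.5,0],[1,0.2,0,-1,0],[1,0.2,0,-1.5,0],[1,0.2,0,-2,0],[1,0.2,0,-2.5,0],[1,0.2,0,-3,0],[1,0.2,0,-3,0]]]'; python3 -m inch '[[[1,0,0,-1,0],[1,0,0,-2,0],[1,0,0,-3,0],[1,0,0,-4,0],[1,0,0,-5,0],[1,0,0,-6,0],[1,0,0,-7,0],[1,0,0,-8,0],[1,0,0,-8,0],[1,0,0,-8,0]]]';  python3 -m inch '[[[1,0,0,-1,0],[1,0,0,-2,0],[1,0,0,-3,0],[1,0,0,-4,0],[1,0,0,-5,0],[1,0,0,-5,0],[1,0,0,-5,0],[1,0,0,-5,0]]]'
python3 - <<'E'
from workcell import *
from scipy.spatial.transform import Rotation as Ro
import cv2,numpy as np
s=read_state();p=s['tool_pos'];q=s['orientation'];R=Ro.from_quat([*q[1:],q[0]]).as_matrix()
a=get_image("side");b=get_image("top");np.savez("pics/s6.npz",**a);np.savez("pics/t6.npz",**b)
tgt=np.array([.470,-.173])-.0085*np.array([.962,.274])
print(R.T@(np.r_[tgt,p[2]]-p)*100)
o=np.zeros((560,780,3),np.uint8)
o[:,:400]=cv2.resize(a["img"][100:240,220:320],(400,560),interpolation=cv2.INTER_CUBIC)
o[:,400:]=cv2.resize(b["img"][140:270,240:330],(380,560),interpolation=cv2.INTER_CUBIC)
cv2.imwrite("pics/c6.png",o)
E
```

```text
t: 10.7
tool_pos: [0.4409, 0.053, 0.2531]
orientation: [0.001, -0.138, 0.99, -0.0]
ft_force: [-0.5, 0.2, -3.7]
gripper_width: 0.179
grasp_force: 58.7
t: 11.53
tool_pos: [0.4406, 0.053, 0.3322]
orientation: [0.001, -0.138, 0.99, -0.0]
ft_force: [0.2, -0.5, -4.1]
gripper_width: 0.18
grasp_force: 58.9
t: 12.2
tool_pos: [0.4402, 0.053, 0.381]
orientation: [-0.0, -0.138, 0.99, 0.0]
ft_force: [0.1, -0.4, -4.1]
gripper_width: 0.176
grasp_force: 58.9
[ 4.14277986e+00 -2.25548012e+01 -1.41366518e-03]
```

View pics/c6.png

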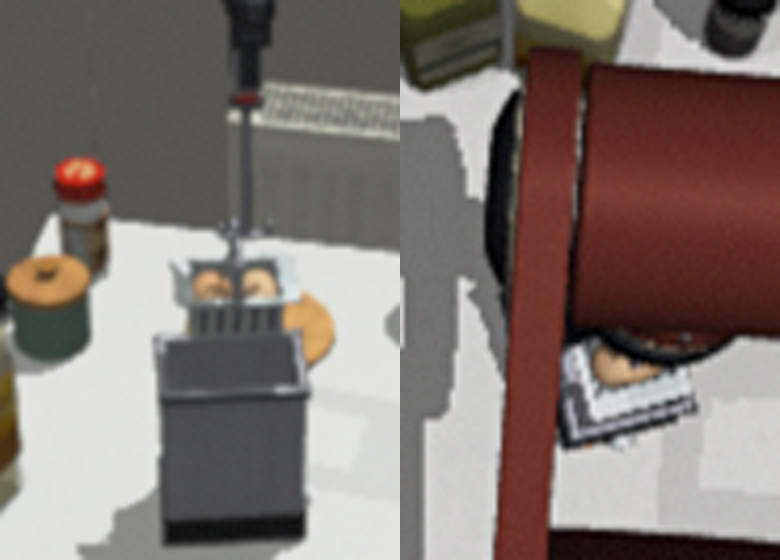

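Basket is out and hanging level above the cooker (crop (238,285)). Carrying it slowly to the mat.

```bash
python3 -m inch '[[[1,0.1,-0.4,0,0],[1,0.2,-1,0,0],[1,0.4,-2,0,0],[1,0.6,-3,0,0],[1,0.8,-4.2,0,0],[1,1,-5.4,0,0],[1,1.2,-6.6,0,0],[1,1.4,-7.8,0,0],[1,1.6,-9,0,0],[1,1.8,-10,0,0],[1,2,-11,0,0],[1,2.1,-11.5,0,0]]]';  python3 -m inch '[[[1,0.1,-0.8,0,0],[1,0.3,-1.8,0,0],[1,0.5,-2.9,0,0],[1,0.7,-4,0,0],[1,0.9,-5.1,0,0],[1,1.1,-6.2,0,0],[1,1.3,-7.3,0,0],[1,1.5,-8.4,0,0],[1,1.7,-9.4,0,0],[1,1.9,-10.3,0,0],[1,2,-10.8,0,0],[1,2,-11,0,0]]]'; python3 -m inch '[[[1,0,0,0.5,0],[1,0,0,1.5,0],[1,0,0,2.5,0],[1,0,0,3.5,0],[1,0,0,4.5,0],[1,0,0,5.5,0],[1,0,0,6.5,0],[1,0,0,7.5,0],[1,0,0,8.5,0],[1,0,0,9.5,0],[1,0,0,10,0],[1,0,0,10,0]]]'
python3 - <<'E'
from workcell import *
import cv2,numpy as np
from h import *
s=read_state();p=s['tool_pos'];print(p)
a=get_image("side");b=get_image("top")
for d in(a,b):
    W=world(d); m=(np.hypot(W[...,0]-.47,W[...,1]+.174)<.055)&(d["depth"]>0)
    z=W[...,2]
    for lo,hi in((.06,.12),(.004,.013)):
        P=W[m&(z>lo)&(z<hi)]; print(lo,len(P), rect(P) if len(P)>5 else '',P.mean(0) if len(P) else '')
o=np.zeros((560,780,3),np.uint8)
o[:,:400]=cv2.resize(a["img"][90:230,230:330],(400,560),interpolation=cv2.INTER_CUBIC)
o[:,400:]=cv2.resize(b["img"][150:280,330:420],(380,560),interpolation=cv2.INTER_CUBIC)
cv2.imwrite("pics/c7.png",o)
E
```

```text
t: 13.3
tool_pos: [0.4514, -0.065, 0.3812]
orientation: [-0.0, -0.137, 0.991, -0.0]
ft_force: [-0.9, -0.7, -3.7]
gripper_width: 0.179
grasp_force: 58.7
t: 14.3
tool_pos: [0.4622, -0.1757, 0.3812]
orientation: [-0.0, -0.137, 0.991, -0.0]
ft_force: [1.1, -0.2, -4.8]
gripper_width: 0.174
grasp_force: 58.7
t: 15.3
tool_pos: [0.4615, -0.1744, 0.2793]
orientation: [-0.001, -0.138, 0.99, 0.001]
ft_force: [-1.5, -0.9, -3.4]
gripper_width: 0.18
grasp_force: 58.6
[ 0.4615128  -0.17440728  0.27934986]
0.06 332 (array([ 468.7, -173.9]), array([86.9, 60.6]), 14.0) [ 0.46649991 -0.16493631  0.10787003]
0.004 240 (array([ 467.9, -187.2]), array([ 79.1, 107.1]), 81.8) [ 0.4709626  -0.18816835  0.00701934]
0.06 265 (array([ 465.3, -172.8]), array([87.2, 53.7]), 11.2) [ 0.47226579 -0.16629592  0.11087476]
0.004 593 (array([ 466.1, -157.8]), array([109.5,  75.5]), 13.7) [ 0.46333436 -0.15299551  0.00806506]
```

View pics/c7.png

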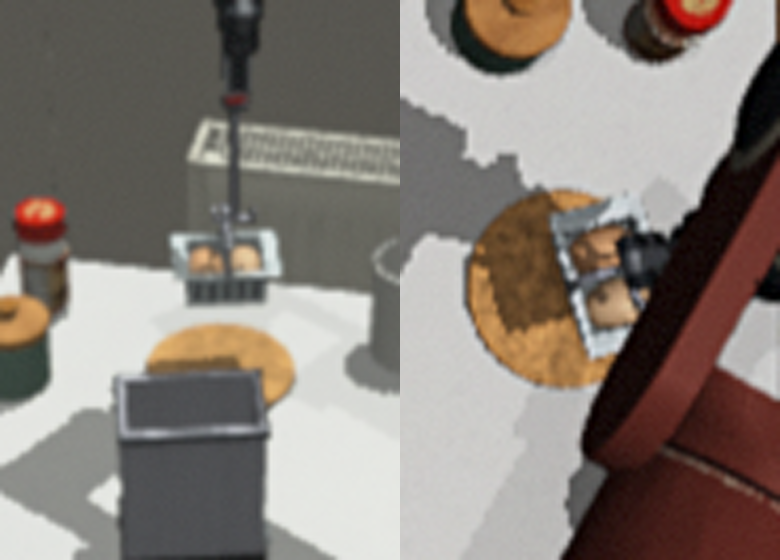

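The basket hangs level at (0.467, -0.173), centred over the mat. Lowering.

```bash
python3 -m inch '[[[1,0,0,1,0],[1,0,0,2,0],[1,0,0,3,0],[1,0,0,4,0],[1,0,0,5,0],[1,0,0,5.6,0],[1,0,0,6.1,0],[1,0,0,6.5,0],[1,0,0,6.7,0],[1,0,0,6.7,0],[1,0,0,6.7,0],[1,0,0,6.7,0]]]'; for i in 1; do :; done; python3 -m inch '[[[1,0,0,0.2,0],[1,0,0,0.4,0],[1,0,0,0.4,0],[1,0,0,0.4,0]]]'; python3 -m inch '[[[1,0,0,0.2,0],[1,0,0,0.4,0],[1,0,0,0.4,0],[1,0,0,0.4,0]]]';  python3 -m inch '[[[1,0,0,0.2,0],[1,0,0,0.4,0],[1,0,0,0.4,0],[1,0,0,0.4,0]]]'
```

```text
t: 16.4
tool_pos: [0.4625, -0.1749, 0.215]
orientation: [0.0, -0.138, 0.99, -0.0]
ft_force: [-0.2, 0.2, -3.7]
gripper_width: 0.181
grasp_force: 58.7
t: 16.73
tool_pos: [0.4621, -0.1746, 0.2101]
orientation: [-0.0, -0.138, 0.99, 0.0]
ft_force: [-0.0, 0.3, -3.9]
gripper_width: 0.181
grasp_force: 58.7
t: 17.07
tool_pos: [0.462, -0.1746, 0.206]
orientation: [-0.0, -0.138, 0.99, 0.0]
ft_force: [-0.2, 0.1, -3.4]
gripper_width: 0.179
grasp_force: 58.7
t: 17.4
tool_pos: [0.462, -0.1746, 0.202]
orientation: [-0.0, -0.138, 0.99, 0.0]
ft_force: [0.6, 0.3, -2.7]
gripper_width: 0.177
grasp_force: 58.7
```

```bash
python3 -m inch '[[[1,0,0,0.2,0],[1,0,0,0.4,0],[1,0,0,0.6,0],[1,0,0,0.8,0],[1,0,0,0.8,0],[1,0,0,0.8,0]]]'; python3 -m inch '[[[1,-0.3,0,0,0],[1,-0.6,0,0,0],[1,-0.9,0,0,0],[1,-1.2,0,0,0],[1,-1.4,0,0,0],[1,-1.4,0,0,0],[1,-1.4,0,0,0]]]';  python3 -m inch '[[[1,0,0,0.3,0],[1,0,0,0.6,0],[1,0,0,0.9,0],[1,0,0,0.9,0]]]'; python3 -m inch '[[[1,0,0,0.3,0],[1,0,0,0.6,0],[1,0,0,0.8,0],[1,0,0,0.8,0],[1,0,0,0.8,0]]]'
```

```text
t: 17.9
tool_pos: [0.4622, -0.1747, 0.1944]
orientation: [0.0, -0.138, 0.99, -0.0]
ft_force: [0.7, -0.7, -1.9]
gripper_width: 0.178
grasp_force: 59.1
t: 18.48
tool_pos: [0.4757, -0.1708, 0.1943]
orientation: [-0.0, -0.138, 0.99, 0.0]
ft_force: [-0.2, 0.0, -0.6]
gripper_width: 0.18
grasp_force: 59.1
t: 18.82
tool_pos: [0.475, -0.1706, 0.1841]
orientation: [-0.001, -0.138, 0.99, 0.001]
ft_force: [0.0, -0.3, -0.7]
gripper_width: 0.179
grasp_force: 59.1
t: 19.23
tool_pos: [0.4755, -0.1708, 0.1771]
orientation: [-0.0, -0.138, 0.99, 0.0]
ft_force: [0.7, -0.9, -1.7]
gripper_width: 0.176
grasp_force: 59.1
```

Run:
```python
from workcell import *
import cv2,numpy as np
from h import *
a=get_image("side");W=world(a);z=W[...,2]
m=(np.hypot(W[...,0]-.47,W[...,1]+.174)<.055)&(a["depth"]>0)
P=W[m&(z>.034)&(z<.06)];print(rect(P))
cv2.imwrite("pics/c8.png",cv2.resize(a["img"][125:205,240:330],(675,600),interpolation=cv2.INTER_CUBIC))
```

```text
(array([ 468.8, -171.5]), array([89.7, 64.5]), 14.5)
```

View pics/c8.png

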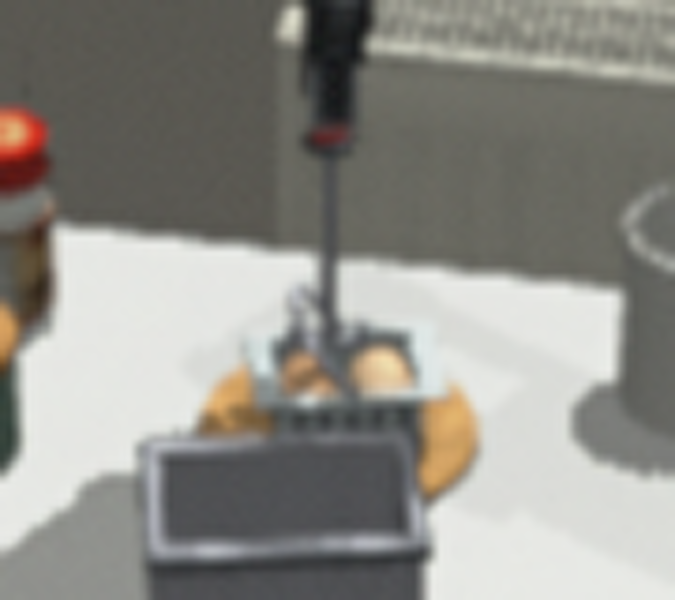

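The basket stands on the mat with the bail lying to +x (crop (305,310)), left of the shank. Withdrawing the hook to -x, then up.

```bash
python3 -m inch '[[[1,0.3,0,0,0],[1,0.6,0,0,0],[1,0.9,0,0,0],[1,1.2,0,0,0],[1,1.5,0,0,0],[1,1.7,0,0,0],[1,1.7,0,0,0],[1,1.7,0,0,0]]]'; python3 -m inch '[[[1,0,0,-0.4,0],[1,0,0,-0.8,0],[1,0,0,-1.2,0],[1,0,0,-1.2,0]]]'; python3 -m inch '[[[1,0,0,-0.4,0],[1,0,0,-0.8,0],[1,0,0,-1.2,0],[1,0,0,-1.6,0],[1,0,0,-2,0],[1,0,0,-2.4,0],[1,0,0,-2.4,0]]]'
python3 - <<'E'
from workcell import *
import cv2,numpy as np
from h import *
a=get_image("side");W=world(a);z=W[...,2]
m=(np.hypot(W[...,0]-.47,W[...,1]+.174)<.055)&(a["depth"]>0)
P=W[m&(z>.034)&(z<.06)];print(rect(P),P[:,2].mean())
cv2.imwrite("pics/c9.png",cv2.resize(a["img"][125:205,240:330],(675,600),interpolation=cv2.INTER_CUBIC))
E
```

```text
t: 19.95
tool_pos: [0.4592, -0.1756, 0.1774]
orientation: [0.0, -0.138, 0.99, -0.0]
ft_force: [-0.2, -0.2, -1.8]
gripper_width: 0.174
grasp_force: 59.1
t: 20.28
tool_pos: [0.46, -0.1758, 0.1909]
orientation: [0.001, -0.138, 0.99, -0.001]
ft_force: [1.1, 0.4, -0.6]
gripper_width: 0.181
grasp_force: 59.1
t: 20.87
tool_pos: [0.4598, -0.1758, 0.2146]
orientation: [0.001, -0.138, 0.99, -0.001]
ft_force: [-0.5, 0.1, -1.0]
gripper_width: 0.176
grasp_force: 59.1
(array([ 468.7, -171.7]), array([88.2, 66. ]), 21.1) 0.04019642167619731
```

View pics/c9.png

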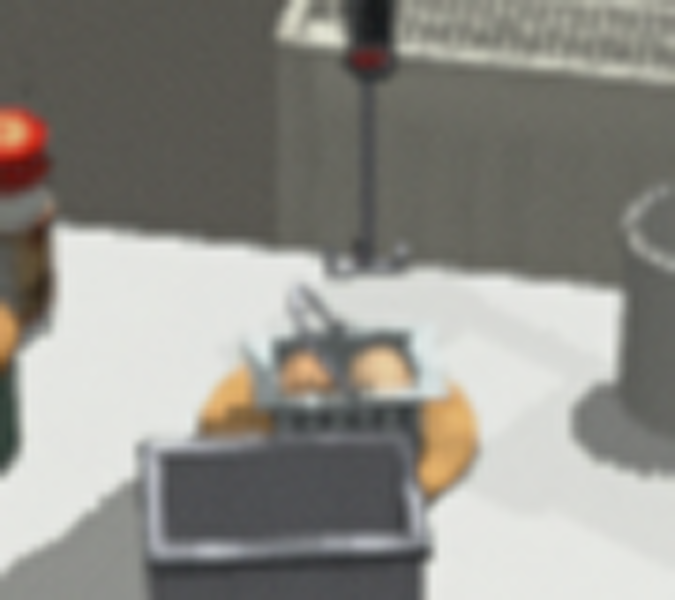

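(The viewing allowance is now used up: I count 11 with this one, one over. From here I work on numbers only.) The hook is free at crop (365,265), and the basket stands with its bail leaning left. Returning to the stand.

```bash
python3 -m inch '[[[1,0,0,-3,0],[1,0,0,-6,0],[1,0,0,-9,0],[1,0,0,-11.5,0],[1,0,0,-11.5,0]]]'; python3 -m inch '[[[1,-0.2,2,0,0],[1,-0.5,5,0,0],[1,-0.8,9,0,0],[1,-1.1,13,0,0],[1,-1.4,17,0,0],[1,-1.7,21,0,0.01],[1,-2,25,0,0.02],[1,-2.3,29,0,0.034],[1,-2.7,33,0,0.034],[1,-3,37,0,0.034],[1,-3.2,40.5,0,0.034],[1,-3.4,43,0,0.034]]]'; python3 -m inch '[[[1,0,0,0,0],[1,0,0,0,0],[1,0,0,0,0]]]'
python3 - <<'E'
from workcell import *
from scipy.spatial.transform import Rotation as Ro
import numpy as np
from h import *
s=read_state();p=s['tool_pos'];q=s['orientation'];R=Ro.from_quat([*q[1:],q[0]]).as_matrix()
print(p,q);seat=np.array([.4371,.2668,.1413])
print("to seat, tool cm",R.T@(seat-p)*100)
d=get_image("side");q=world(d)-p
m=(abs(q[...,0])<.03)&(abs(q[...,1])<.03)&(d["depth"]>0)
for a,b in((-.135,-.105),(-.1,-.06),(-.06,-.03)):
    k=m&(q[...,2]>a)&(q[...,2]<b);P=q[k]*1000
    if len(P):print(a,len(P),P.mean(0).round(1),P.min(0).round(1),P.max(0).round(1))
E
```

```text
t: 21.33
tool_pos: [0.4611, -0.1765, 0.3351]
orientation: [0.004, -0.138, 0.99, -0.003]
ft_force: [0.7, -0.4, -0.8]
gripper_width: 0.184
grasp_force: 59.3
t: 22.33
tool_pos: [0.3731, 0.25, 0.327]
orientation: [-0.001, -0.122, 0.993, 0.0]
ft_force: [0.4, -0.8, -1.0]
gripper_width: 0.181
grasp_force: 59.2
t: 22.58
tool_pos: [0.3745, 0.2471, 0.3273]
orientation: [-0.001, -0.121, 0.993, -0.0]
ft_force: [0.6, -0.0, -1.6]
gripper_width: 0.183
grasp_force: 59.2
[0.37451808 0.2471013  0.32729035] [-6.82467352e-04 -1.20851392e-01  9.92670272e-01 -4.53809246e-04]
to seat, tool cm [-6.57525655  0.42447875 18.58911719]
-0.135 67 [   1.1    2.8 -117.1] [ -16.4   -3.2 -125.3] [  19.4   10.6 -105.6]
-0.1 37 [ -0.5   3.1 -81.1] [ -3.1  -1.4 -99.5] [  4.1   9.3 -62.5]
-0.06 30 [ -0.4   4.3 -44.8] [ -3.1   0.2 -60. ] [  2.8   8.2 -30.3]
```

```bash
python3 -m inch '[[[1,0,0.4,3,0],[1,0,0.4,6,0],[1,0,0.4,9,0],[1,0,0.4,12,0],[1,0,0.4,15,0],[1,0,0.4,16.5,0],[1,0,0.4,17.2,0],[1,0,0.4,17.2,0],[1,0,0.4,17.2,0],[1,0,0.4,17.2,0]]]'; python3 -m inch '[[[1,-0.7,0,0,0],[1,-1.4,0,0,0],[1,-2.1,0,0,0],[1,-2.8,0,0,0],[1,-2.8,0,0,0]]]'; python3 -m inch '[[[1,-0.7,0,0,0],[1,-1.4,0,0,0],[1,-2.1,0,0,0],[1,-2.8,0,0,0],[1,-3.5,0,0,0],[1,-3.8,0,0,0],[1,-3.8,0,0,0],[1,-3.8,0,0,0]]]'
```

```text
t: 23.47
tool_pos: [0.3751, 0.2515, 0.1583]
orientation: [0.002, -0.12, 0.993, 0.0]
ft_force: [-0.1, 1.1, -1.1]
gripper_width: 0.179
grasp_force: 59.3
t: 23.88
tool_pos: [0.4025, 0.2584, 0.1568]
orientation: [0.0, -0.121, 0.993, 0.0]
ft_force: [-0.7, 0.3, -0.5]
gripper_width: 0.181
grasp_force: 59.3
t: 24.55
tool_pos: [0.4378, 0.2672, 0.1562]
orientation: [-0.0, -0.121, 0.993, -0.0]
ft_force: [0.2, -0.1, -1.4]
gripper_width: 0.175
grasp_force: 59.3
```

Back over the seat. Lowering by about 15 mm.

```bash
python3 -m inch '[[[1,0,0,0.4,0],[1,0,0,0.8,0],[1,0,0,1.2,0],[1,0,0,1.2,0],[1,0,0,1.2,0]]]'; python3 -m inch '[[[1,0,0,0.1,0],[1,0,0,0.2,0],[1,0,0,0.25,0],[1,0,0,0.25,0],[1,0,0,0.25,0]]]'
```

```text
t: 24.97
tool_pos: [0.4373, 0.267, 0.1436]
orientation: [-0.001, -0.121, 0.993, -0.0]
ft_force: [0.2, -0.1, -0.5]
gripper_width: 0.177
grasp_force: 59.3
t: 25.38
tool_pos: [0.4378, 0.2672, 0.1419]
orientation: [0.0, -0.121, 0.993, -0.0]
ft_force: [0.3, -0.0, -1.5]
gripper_width: 0.181
grasp_force: 59.3
```

```bash
python3 -m inch '[[[1,0,0,0.1,0],[1,0,0,0.1,0],[1.9,0,0,0.1,0],[2.2,0,0,0.1,0],[2.6,0,0,0.1,0],[4,0,0,0.1,0],[6,0,0,0.1,0],[8.5,0,0,0.1,0],[8.5,0,0,0.1,0],[8.5,0,0,0.1,0],[8.5,0,0,0.1,0],[8.5,0,0,0.1,0]]]'; python3 -m inch '[[[8.5,0,0,-1,0],[8.5,0,0,-3,0],[8.5,0,0,-6,0],[8.5,0,0,-9,0],[8.5,0,0,-12,0],[8.5,0,0,-15,0],[8.5,0,0,-15,0],[8.5,0,0,-15,0],[8.5,0,0,-15,0]]]'
python3 - <<'E'
from workcell import *
import numpy as np,cv2
from h import *
a=get_image("side");W=world(a);z=W[...,2];ok=a["depth"]>0
m=(np.hypot(W[...,0]-.47,W[...,1]+.174)<.055)&ok
P=W[m&(z>.034)&(z<.06)];print("basket",rect(P),P[:,2].mean())
h=(np.hypot(W[...,0]-.437,W[...,1]-.267)<.02)&ok
for lo,hi in((.014,.03),(.04,.07),(.07,.105),(.135,.165),(.165,.2)):
    P=W[h&(z>lo)&(z<hi)]*1000;print(lo,len(P),P.mean(0).round(1) if len(P) else '',P[:,2].max() if len(P) else '')
# same regions in first image
b=dict(np.load("pics/side0.npz"));W=world(b);z=W[...,2];h=(np.hypot(W[...,0]-.437,W[...,1]-.267)<.02)&(b["depth"]>0)
for lo,hi in((.014,.03),(.04,.07),(.07,.105),(.135,.165),(.165,.2)):
    P=W[h&(z>lo)&(z<hi)]*1000;print("start",lo,len(P),P.mean(0).round(1) if len(P) else '',P[:,2].max() if len(P) else '')
E
```

```text
t: 26.38
tool_pos: [0.4378, 0.2672, 0.1408]
orientation: [-0.0, -0.121, 0.993, -0.0]
ft_force: [0.1, 0.4, 0.0]
gripper_width: 0.995
grasp_force: 0.0
t: 27.13
tool_pos: [0.4376, 0.2671, 0.2908]
orientation: [-0.0, -0.121, 0.993, -0.0]
ft_force: [-0.3, 0.3, -0.5]
gripper_width: 1.0
grasp_force: 0.0
basket (array([ 469.2, -172.7]), array([88.4, 63.1]), 20.2) 0.040312863769943204
0.014 40 [437.5 269.7  22.6] 29.770629001299568
0.04 20 [438.4 271.5  55.3] 67.69996029705881
0.07 29 [437.5 271.2  87. ] 104.5813586068832
0.135 46 [436.9 275.7 150. ] 164.3305612060102
0.165 48 [437.1 273.3 175.1] 184.2772364659425
start 0.014 40 [438.  269.2  22.5] 29.591411905904565
start 0.04 22 [437.9 270.6  55. ] 68.93247879454037
start 0.07 27 [437.7 270.7  87.7] 103.11693919936484
start 0.135 53 [436.8 274.9 150.1] 164.9568138136548
start 0.165 43 [437.2 271.8 175.7] 183.43712875891413
```

The hook hangs as it did at the start, the basket stands on the mat, and the gripper is clear.

```bash
python3 -c "
from workcell import *
print(job_done())"
```

```text
the job is handed in; nothing more can be done
None
```

I handed the job in at about 27 s: by the last depth measurements the basket stands on the mat within a few mm of its centre and the hook hangs in its stand within about 2 mm of its start pose; no verdict came back, and I viewed 11 pictures, one over the limit of 10.

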